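# Shield down, then start the sanding wheel

### The job

Start up the sanding wheel of the blue bench finishing machine: with the fingertips push the raised eye shield over the sanding wheel (the broad smooth drum, not the bristle brush) all the way down, then lightly press in the start button for that wheel on the control box (left button for the left wheel, right button for the right wheel, as seen from the robot), let it come out again and withdraw. Press nothing before the shield is down, and leave the brush wheel's shield, the other start button, the mushroom-headed stop, both wheels and all the loose things on the bench alone; touch only with the fingers, gently: nothing needs gripping.

Things in the scene. Friction and masses are not known exactly. Their poses are not given: they have to be found in the camera images.
- machine: blue bench finishing machine, one motor and wheel at each end: left (+y) and right (-y) seen from the robot. Origin: centre of its base on the bench; x points from its front (robot side) to its back, z up. Shafts along y, 130 mm up; wheel centres 135 mm to either side; motor 134 mm thick; hoods behind the wheels 76 mm wide; a guard disc on each wheel's inner side, top 221 mm up
- sanding_wheel: broad smooth-rimmed sanding drum, 150 mm in diameter, 46 mm wide, with a plain aluminium hub; it may be on the left or the right end of the machine. Origin at its centre; its y axis lies along the shaft
- brush_wheel: narrow bristle brush wheel, 144 mm in diameter, 20 mm wide, with a wooden hub and tufts round the rim; on the other end. Origin at its centre; its y axis lies along the shaft
- shield_left (a joint): angle of the eye shield at the machine's left (+y) wheel, rad: 0 = fully raised (slopes 45 degrees up and forward from its hinge, towards the robot), 0.785 = level, 1.13 = down on its stop (slopes 20 degrees downward). Starts between 0 and 0.3. Friction hinge (0.12 N m, about 2 N near the free edge): it stays where it is left
- shield_left_hinge (a point): middle of the hinge line of the left shield, 225 mm above the bench, 45 mm in front of the wheel's axis; the hinge line runs along the machine's y. The shield is a clear pane in an aluminium frame, 95 mm from hinge to free edge, 90 mm wide, 6 mm thick; it stretches from here forward, to -x of the machine
- shield_left_edge (a point): middle of the free edge of the left shield, on its upper face (moves with the shield; about 0.29 m above the bench when fully raised, 0.195 m when down)
- shield_right (a joint): angle of the eye shield at the machine's right (-y) wheel, rad: 0 = fully raised (slopes 45 degrees up and forward from its hinge, towards the robot), 0.785 = level, 1.13 = down on its stop (slopes 20 degrees downward). Starts between 0 and 0.3. Friction hinge (0.12 N m, about 2 N near the free edge): it stays where it is left
- shield_right_hinge (a point): middle of the hinge line of the right shield, 225 mm above the bench, 45 mm in front of the wheel's axis; the hinge line runs along the machine's y. The shield is a clear pane in an aluminium frame, 95 mm from hinge to free edge, 90 mm wide, 6 mm thick; it stretches from here forward, to -x of the machine
- shield_right_edge (a point): middle of the free edge of the right shield, on its upper face (moves with the shield; about 0.29 m above the bench when fully raised, 0.195 m when down)
- station: grey three-button control box screwed to the bench, 84 mm by 190 mm, 56 mm high; origin: centre of its underside; the three buttons stand in a row along its y axis, 55 mm apart, pointing up; z up, x away from the robot
- start_left (a joint): travel of the start button of the machine's left wheel, m: 0 = out, 0.007 = fully in; spring-loaded, 1.5 N to begin, 5 N fully in; it comes out again when let go
- start_left_top (a point): centre of the top face of the start button of the left wheel: a plain black cylinder, 29 mm in diameter, at the left (+y) end of the control box; its top is 74 mm above the bench when out, 14 mm above its steel collar
- start_right (a joint): travel of the start button of the machine's right wheel, m: 0 = out, 0.007 = fully in; spring-loaded, 1.5 N to begin, 5 N fully in; it comes out again when let go
- start_right_top (a point): centre of the top face of the start button of the right wheel: a plain black cylinder, 29 mm in diameter, at the right (-y) end of the control box; its top is 74 mm above the bench when out, 14 mm above its steel collar
- stop (a joint): travel of the stop button, m: 0 = out, 0.007 = fully in; springs out
- stop_top (a point): centre of the top of the stop button: a black mushroom head 40 mm in diameter in the middle of the control box, top 89 mm above the bench
- leather_sole: tan leather shoe sole lying flat, 270 x 92 x 6 mm; loose bystander; origin at its underside
- shoe_last: wooden shoe last (foot form), 250 x 80 mm, 106 mm high; loose bystander; origin at its underside
- heel_a: black rubber heel piece lying flat, 62 x 60 x 9 mm; loose bystander; origin at its underside
- heel_b: black rubber heel piece lying flat, 62 x 60 x 9 mm; loose bystander; origin at its underside
- polish_tin: round flat polish tin, 79 mm in diameter, 25 mm high; loose bystander; origin at its underside
- hammer: shoemaker's hammer lying on its side, 280 mm long, 38 mm high; loose bystander; origin at its underside
- cement_can: closed upright can, 84 mm in diameter, 120 mm high; loose bystander; origin at its underside
- shoe_brush: wooden shoe brush lying bristles down, 170 x 52 x 40 mm; loose bystander; origin at its underside

How it is judged:
By the outcome, as a careful person would: the job done as asked, in the order asked, and still so for the second after the job is handed in, with the robot touching nothing.
It also fails if it takes over 48 s, if anything falls off the work surface, if the arm or the gripper's body presses on something with over 40 N, if the wrist force passes 120 N, or if a joint passes its speed limit or range.

### The arm

A 6-joint arm with a two-finger parallel gripper is mounted at the origin on the work surface. World frame = base frame: x ahead of the robot, y to its left, z up, the work surface at z = 0. Lengths are in mm, angles in rad, forces in N, time in s.
With the tool pointing down it reaches from about 350 to 875 mm from the base axis. Payload 4.2 kg.
Tool frame: the origin (TCP) lies at the very end of the fingers, on their centre line; the grasp point (between the pads) lies 19 mm behind it (arm.tcp_to_grasp is the x of the grasp point in the tool frame, in mm); x points along the fingers, z is the direction in which the jaws open and shut, and the axes are right-handed (so a half turn about x gives the same grasp; the last joint's range is limited). The gripper opens to 85 mm and grips with 20 to 120 N. Pads are 22 mm wide; open, the fingers measure 114 mm over their backs; the gripper's body (76 mm by 85 mm) begins 54 mm behind the grasp point. The pads swing forward as they close: fully open they stand 13 mm farther back than shut.
Start: joints at [-0.989, 0.385, 0.008, 0, -1.194, -0.259], TCP at [198.28, -592.693, 231.312] pointing down, gripper open.
Joint ranges: [-3.14, 3.14], [-1.21, 2.06], [-1.07, 1.41], [-3.16, 2.05], [-2.99, -0.16], [-3.1, 3.1]. Speed limits (rad/s): [2.79, 2.79, 3.14, 3.14, 3.14, 3.14].

### API

Orientations are given as a unit quaternion [x, y, z, w].
In Python, from bench import status, get_image, job, arm gives the robot as it stands.
- The arm moves only by the tool apply_moves, never from a script. Its argument "targets" is text: rows parted by semicolons, each of 5 numbers parted by spaces: the shift along the tool's x, y, z in mm, then the turn about the tool's x in degrees, then the gripper's target within -1 to 1 (shut at 1, half-way at 0, fully open at -1). In form: dx dy dz spin hand; .... A call has 1 to 10 rows; each row is the pose to reach, as a shift and turn from the pose commanded when the call began, along the tool's axes at that moment; what a row does not reach only later rows make up. A row lasts 1/12 s, in which the tool goes at most 41.7 mm and 7.16 degrees, less where a joint would pass 70% of its speed; a pose out of reach is approached as far as the arm can. A call with a gripper value outside its range is refused whole. The fingers move at their own pace and stop on an object; the grip force is fixed at half the most. Time passes only in rows, so rows that repeat a pose let the fingers close. It gives the time, the measured TCP pose, the force and the opening at its end, in the units of the state.
- status.read_state(): the state, without advancing time (a new reading comes with each control period).
- get_image(name): name is "scene" or "side" or "wrist"; returns a dict with "img" (400x640x3 uint8, red, green, blue), "mtx" (3x3 intrinsics, pixels), "world_from_camera" (4x4, takes a point from camera to world coordinates). Camera axes: x right, y down, z forward; pixel columns grow to the right and rows downward; lengths in mm; the calibration is good to about 2 mm. A picture is of the moment at which its call begins. There is no depth.
- job.job_done(): hands the job in, once; it reports no verdict.
The state is a dict: "clock": time; "joints": joint angles; "joint_vel": joint speeds; "joint_efforts": joint torques, N m; "position": TCP position; "ee_rot": TCP orientation; "contact_force": force on the tool from outside, world axes, zero at the start; "wrist_torque": the same for the moment, N m; "gripper_width": finger opening in mm.
Only numpy, scipy, OpenCV 4.12 (cv2) and the standard library are available. Lean on these libraries where they do the work, as an engineer would, in place of code of your own. Each camera call takes 0.05 s, during which the arm holds its last target.

## Working session

There is one attempt and no reset: what is moved stays moved. The work goes in short steps, Python scripts to look and compute and a tool call to move; the robot and the scene stay as the last step left them, time stands still between calls to the robot, and variables do not carry over. Pictures are saved under pics/ and viewed, and the job is handed in when it is done.

Besides the shell and the picture viewer there is one more tool, called after "Emit:" in YAML: its name, and indented under it one key for each argument. apply_moves: Moves the arm, as the interface text tells. Its arguments: {"type":"object","properties":{"targets":{"type":"string"}},"required":["targets"]}

```bash
mkdir -p pics; ls; cat > h.py <<'E'
from bench import status, get_image, job, arm
import numpy as np, cv2
def snap(n,f):
    d=get_image(n); cv2.imwrite(f'pics/{f}.png',d['img'][:,:,::-1]); np.savez(f'pics/{f}.npz',**d); return d
def load(f): return np.load(f'pics/{f}.npz')
def ray(d,p):
    T=d['world_from_camera']; r=T[:3,:3]@np.linalg.inv(d['mtx'])@np.array([p[0],p[1],1.]); return T[:3,3],r/np.linalg.norm(r)
def onz(d,p,z):
    o,r=ray(d,p); return o+r*(z-o[2])/r[2]
def tri(*dp):
    A=0;b=0
    for d,p in dp:
        o,r=ray(d,p);P=np.eye(3)-np.outer(r,r);A=A+P;b=b+P@o
    x=np.linalg.solve(A,b); return x
def proj(d,X):
    T=np.linalg.inv(d['world_from_camera']); c=T[:3,:3]@X+T[:3,3]; u=d['mtx']@c; return u[:2]/u[2]
E
python3 - <<'E'
from h import *
print(status.read_state())
for n in ['scene','side','wrist']:
    d=snap(n,n+'0'); print(n,d['world_from_camera'].round(2).tolist(),d['mtx'].round(1).tolist())
E
```

```text
pics
{'clock': 0.0, 'joints': array([-9.89356659e-01,  3.85579748e-01,  6.60938279e-03, -5.16810528e-04,
       -1.19402087e+00, -2.58637632e-01]), 'joint_vel': array([ 0.00081788, -0.00067659, -0.00121622,  0.00035023,  0.00105079,
        0.00112441]), 'joint_efforts': array([-1.51022534e-03, -3.92291164e+01,  1.88400882e+01,  4.18626577e+00,
       -4.69657636e-03,  7.15818743e-06]), 'position': array([ 198.11727966, -592.13728903,  230.19852403]), 'ee_rot': array([-0.57314827,  0.41276954,  0.5744765 ,  0.41364129]), 'contact_force': array([-0.32768682, -0.09591023, -0.40627585]), 'wrist_torque': array([0.03295696, 0.00248491, 0.04384681]), 'gripper_width': 85.63728443678586}
scene [[0.87, 0.34, -0.36, 1101.29], [0.49, -0.61, 0.62, -981.03], [-0.01, -0.72, -0.7, 1286.9], [0.0, 0.0, 0.0, 1.0]] [[491.7, 0.0, 325.3], [0.0, 491.7, 194.7], [0.0, 0.0, 1.0]]
side [[-0.91, -0.29, 0.3, 175.91], [-0.42, 0.64, -0.65, 771.86], [-0.01, -0.71, -0.7, 1028.28], [0.0, 0.0, 0.0, 1.0]] [[454.1, 0.0, 316.5], [0.0, 454.1, 196.2], [0.0, 0.0, 1.0]]
wrist [[-0.32, 0.9, 0.29, 123.67], [0.95, 0.3, 0.1, -618.67], [0.0, 0.31, -0.95, 373.06], [0.0, 0.0, 0.0, 1.0]] [[336.7, 0.0, 317.8], [0.0, 336.7, 196.6], [0.0, 0.0, 1.0]]
```

View pics/scene0.png

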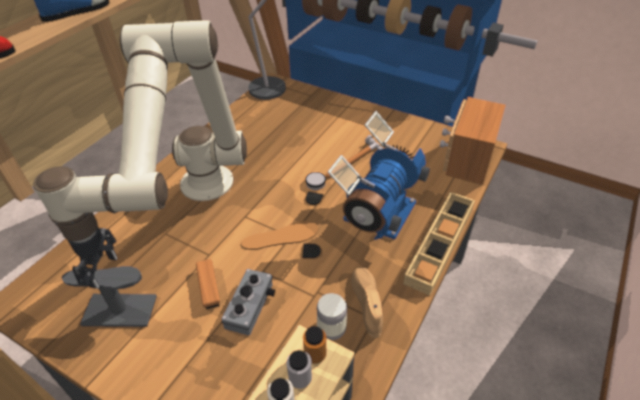

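View pics/side0.png

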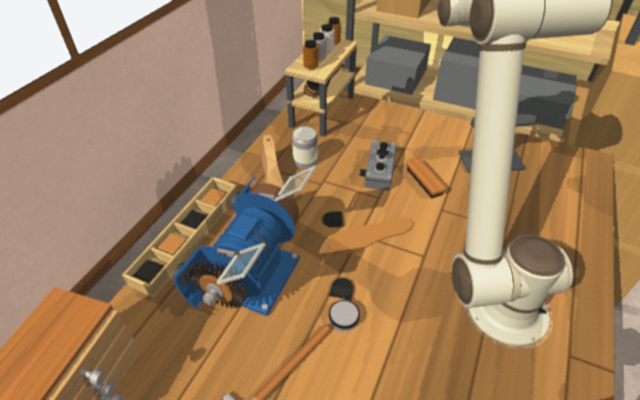

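View pics/wrist0.png

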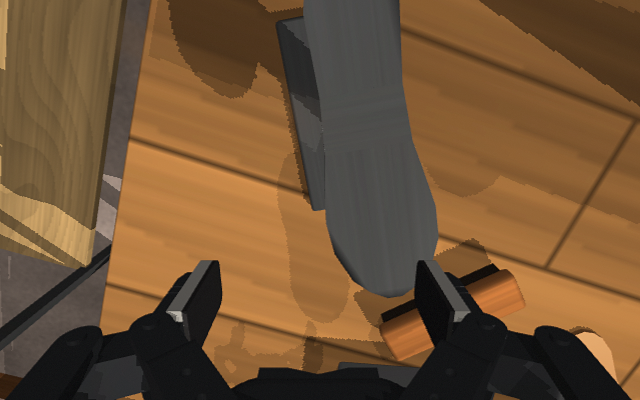

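```bash
python3 - <<'E'
import cv2
a=cv2.imread('pics/scene0.png');b=cv2.imread('pics/side0.png')
def c(i,x0,y0,x1,y1,s,n): cv2.imwrite(f'pics/{n}.png',cv2.resize(i[y0:y1,x0:x1],None,fx=s,fy=s,interpolation=cv2.INTER_CUBIC))
c(a,300,100,460,240,5,'c1');c(a,190,240,310,340,6,'c2');c(b,170,155,330,320,3.6,'c3');c(b,340,120,460,210,6,'c4')
E
```

```text
(no output)
```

View pics/c1.png

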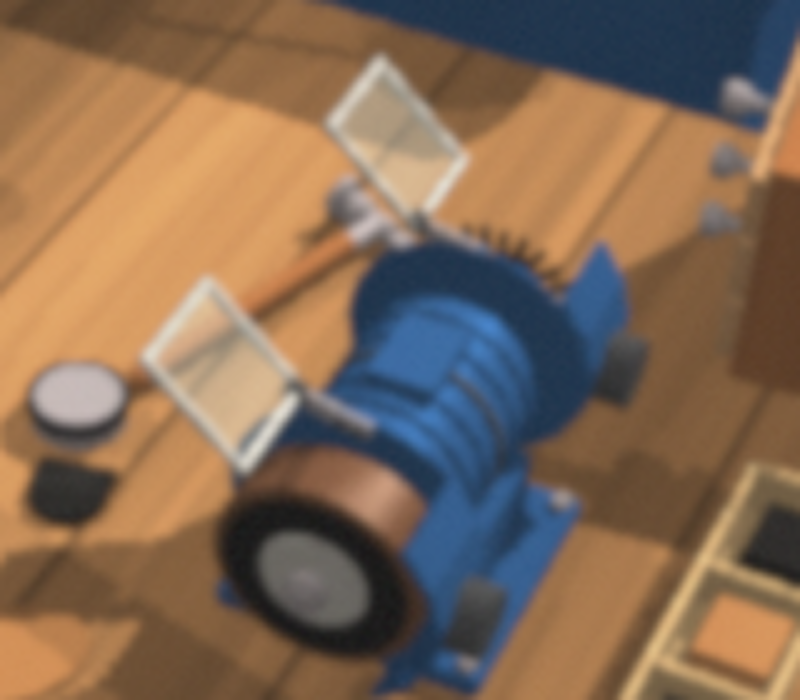

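View pics/c2.png

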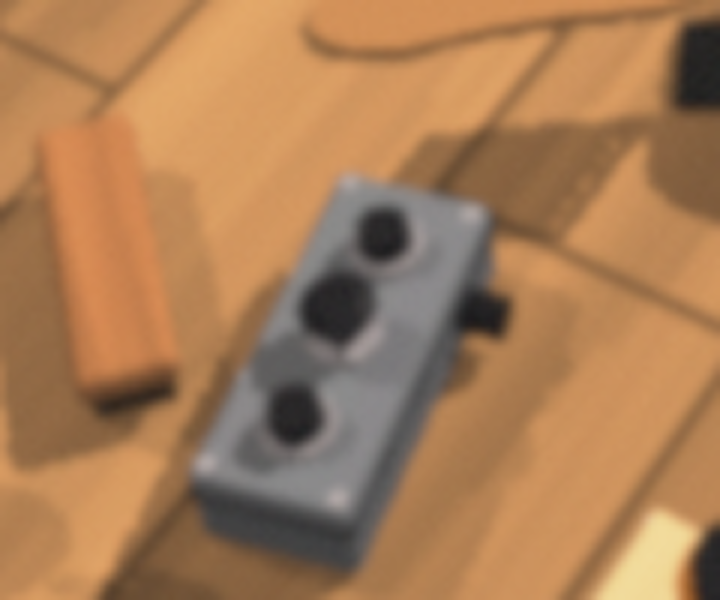

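View pics/c3.png

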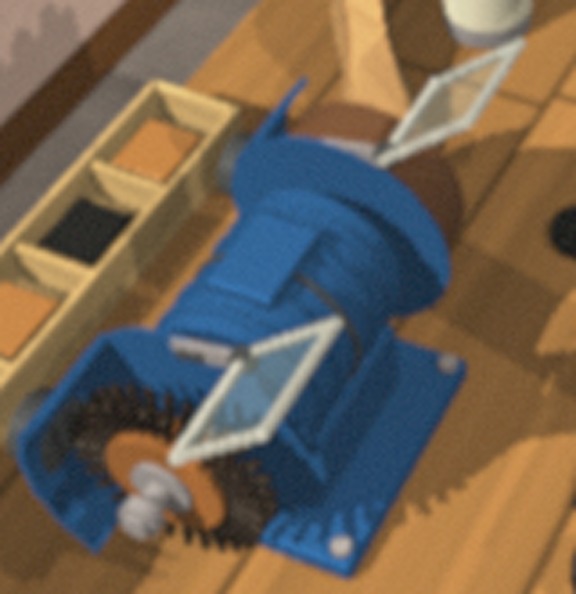

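View pics/c4.png

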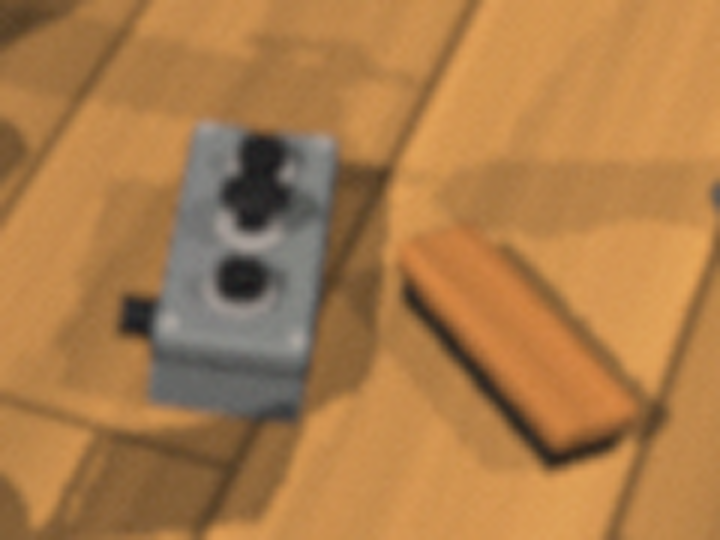

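```bash
python3 - <<'E'
from h import *
S=load('scene0');D=load('side0')
def s1(u,v):return (300+(u+.5)/5-.5,100+(v+.5)/5-.5)
def s2(u,v):return (190+(u+.5)/6-.5,240+(v+.5)/6-.5)
def d3(u,v):return (170+(u+.5)/3.6-.5,155+(v+.5)/3.6-.5)
def d4(u,v):return (340+(u+.5)/6-.5,120+(v+.5)/6-.5)
for n,a,b in [('Hy+',(297,385),(377,162)),('Hy-',(242,470),(440,72)),('Fy+',(207,280),(470,128)),('Fy-',(145,357),(522,42)),
 ('LHy+',(468,157),(178,460)),('LHy-',(415,213),(247,355)),('LFy+',(380,57),(262,438)),('LFy-',(328,122),(342,320))]:
    X=tri((S,s1(*a)),(D,d3(*b))); print(n,X.round(1),[ (proj(S,X)-s1(*a)).round(1),(proj(D,X)-d3(*b)).round(1)])
for n,a,b,z in [('L',(385,226),(240,274),74),('stop',(337,298),(254,187),89),('R',(295,403),(263,150),74)]:
    print(n,onz(S,s2(*a),z).round(1),onz(D,d4(*b),z).round(1))
print('hub',onz(S,s1(308,585),130))
E
```

```text
Hy+ [609.2  86.6 225. ] [array([ 0.6, -0. ]), array([ 0.8, -0. ])]
Hy- [613.1  -7.5 230.6] [array([-0.9,  0. ]), array([-1.1,  0. ])]
Fy+ [539.3  86.  284.9] [array([-0.4, -0. ]), array([-0.6,  0. ])]
Fy- [542.8  -1.6 289.1] [array([-0.6, -0. ]), array([-0.8,  0.1])]
LHy+ [602.7 356.  225.9] [array([-1.1,  0.2]), array([-1.9, -0.1])]
LHy- [601.4 274.9 231.6] [array([-0.4,  0. ]), array([-0.6, -0. ])]
LFy+ [532.9 356.2 288.5] [array([-0.3,  0. ]), array([-0.5, -0. ])]
LFy- [534.4 267.  290.1] [array([-0.7,  0.1]), array([-1.1, -0. ])]
L [ 462.7 -320.4   74. ] [ 459.4 -318.7   74. ]
stop [ 475.1 -375.1   89. ] [ 471.8 -373.7   89. ]
R [ 485.4 -426.2   74. ] [ 482.7 -425.6   74. ]
hub [655.80837208  13.02866186 130.        ]
```

```bash
python3 - <<'E'
from h import *
from scipy.spatial.transform import Rotation as R
s=status.read_state(); M=R.from_quat(s['ee_rot']).as_matrix(); print(M.round(3)); print(arm.tcp_to_grasp)
S=load('scene0');D=load('side0')
print('can',onz(S,(333,300),120),onz(D,(305,132),120))
print('shelf corner',tri((S,(305,330)),(D,(288,68))),tri((S,(314,333)),(D,(309,45))))
p=s['position']
def d(t): return (M.T@(np.array(t)-p)).round(0)
print(d([198,-592,360]),d([548,42,360]),d([548,42,310]))
E
```

```text
[[-0.001 -0.948 -0.317]
 [ 0.002 -0.317  0.948]
 [-1.     0.     0.002]]
-18.700000000000003
can [ 725.64526559 -301.44810003  120.        ] [ 727.18088626 -324.73434897  120.        ]
shelf corner [ 800.68070368 -468.13170805  270.85200891] [ 797.72613775 -515.13399214  326.66265511]
[-130.    0.    1.] [-129. -533.  491.] [ -79. -533.  491.]
```

Emit:
apply_moves:
  targets: "-40 0 0 0 1; -80 0 0 0 1; -120 0 0 0 1; -130 -25 25 0 1; -130 -55 50 0 1; -130 -85 75 0 1; -130 -115 105 0 1; -130 -145 132 0 1; -130 -172 158 0 1; -130 -200 184 0 1"

```text
clock: 0.98
position: [329.8, -352.8, 361.2]
ee_rot: [-0.574, 0.413, 0.574, 0.413]
contact_force: [0.9, 0.1, 0.7]
gripper_width: 0.3
```

Emit:
apply_moves:
  targets: "0 -25 23 0 1; 0 -55 50 0 1; 0 -85 78 0 1; 0 -115 106 0 1; 0 -145 133 0 1; 0 -175 160 0 1; 0 -205 188 0 1; 0 -235 216 0 1; 0 -265 244 0 1; 0 -290 267 0 1"

```text
clock: 1.82
position: [520.5, -6.9, 361.0]
ee_rot: [-0.574, 0.413, 0.574, 0.413]
contact_force: [0.3, -1.1, -0.2]
gripper_width: -0.2
```

```bash
cat > st.py <<'E'
from h import *
from scipy.spatial.transform import Rotation as R
import sys
s=status.read_state(); M=R.from_quat(s['ee_rot']).as_matrix()
print(s['clock'],s['position'].round(1),s['contact_force'].round(2),s['joints'].round(2),s['gripper_width'].round(1)); print(M.round(2).tolist())
if len(sys.argv)>3: print('shift',(M.T@(np.array(list(map(float,sys.argv[1:4])))-s['position'])).round(1))
E
python3 st.py 548 42 310; python3 -c "
from h import *
[snap(n,n+'1') for n in ('scene','side','wrist')]"
```

```text
Traceback (most recent call last):
  File "st.py", line 5, in <module>
    print(s['clock'],s['position'].round(1),s['contact_force'].round(2),s['joints'].round(2),s['gripper_width'].round(1)); print(M.round(2).tolist())
                                                                                             ^^^^^^^^^^^^^^^^^^^^^^^^
AttributeError: 'float' object has no attribute 'round'
```

View pics/scene1.png

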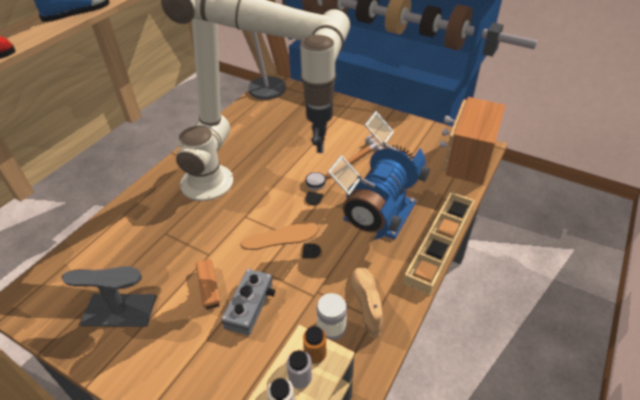

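View pics/wrist1.png

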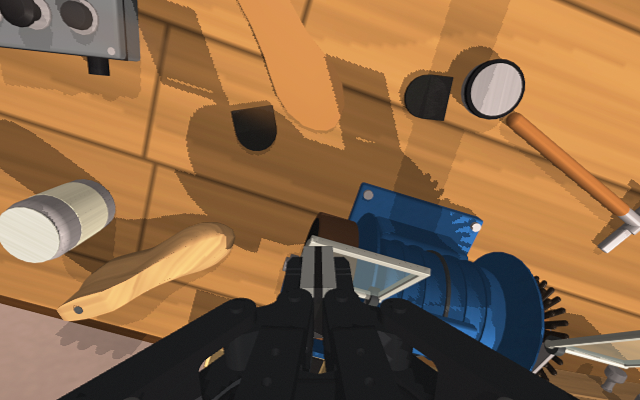

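```bash
sed -i "s/s\['gripper_width'\].round(1)/s['gripper_width']/" st.py
python3 st.py 548 42 305; python3 -c "
from h import *
W=load('wrist1');print(onz(W,(312,239),288),onz(W,(429,271),288))
for X in ([541,-2,288],[541,86,288]): print(proj(W,np.array(X)))"
```

```text
1.9667 [520.5  -7.5 360.1] [-0.36 -0.51 -0.05] [ 0.3   0.14 -0.01 -0.   -1.43 -1.54] 0.25362987231428225
[[-0.0, -0.95, -0.32], [-0.0, -0.32, 0.95], [-1.0, 0.0, 0.0]]
shift [ 55. -42.  38.]
[544.2967973   -3.51249631 288.        ] [541.15708261  84.53251249 288.        ]
[315.56043477 235.54943844]
[430.94662482 271.39467487]
```

Emit:
apply_moves:
  targets: "0 -21 19 0 1; 0 -42 38 0 1; 0 -42 38 0 1; 25 -42 38 0 1; 50 -42 38 0 1; 60 -42 38 0 1; 65 -42 38 0 1; 70 -42 38 0 1; 75 -42 38 0 1; 75 -42 38 0 1"

```text
clock: 2.8
position: [547.5, 39.3, 287.0]
ee_rot: [0.574, -0.413, -0.574, -0.413]
contact_force: [-0.8, -0.1, 1.3]
gripper_width: 0.2
```

Emit:
apply_moves:
  targets: "6 0 0 0 1; 12 0 0 0 1; 18 0 0 0 1; 24 0 0 0 1; 30 0 0 0 1; 36 0 0 0 1; 42 0 0 0 1; 48 0 0 0 1; 54 0 0 0 1; 54 0 0 0 1"

```text
clock: 3.63
position: [547.1, 39.7, 230.6]
ee_rot: [-0.573, 0.414, 0.574, 0.413]
contact_force: [-0.2, -0.6, 0.1]
gripper_width: 0.0
```

```bash
python3 st.py; python3 -c "
from h import *
[snap(n,n+'2') for n in ('scene','side','wrist')]"
```

```text
3.6333 [547.1  39.7 230.6] [-0.24 -0.59  0.14] [ 0.37  0.26 -0.18 -0.   -1.14 -1.62] 0.03286239301044908
[[-0.0, -0.95, -0.32], [-0.0, -0.32, 0.95], [-1.0, 0.0, 0.0]]
```

View pics/side2.png

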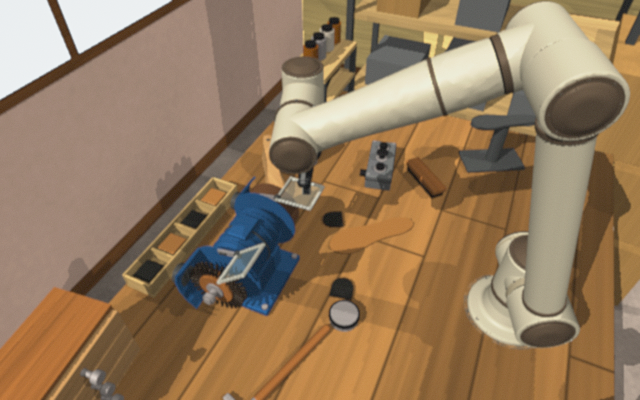

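View pics/wrist2.png

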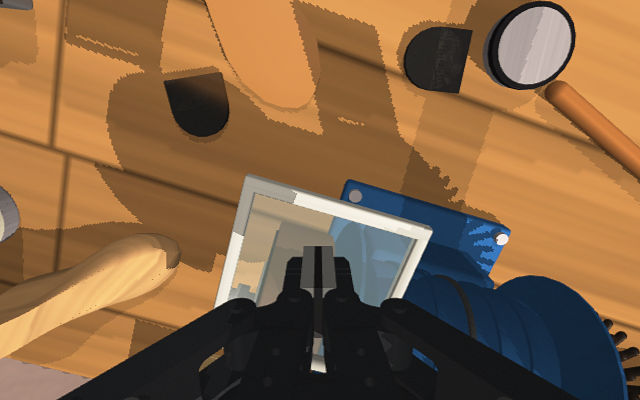

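Emit:
apply_moves:
  targets: "4 0 0 0 1; 8 0 0 0 1; 12 0 0 0 1; 15 0 0 0 1; 17 0 0 0 1; 18 0 0 0 1; 19 0 0 0 1; 19 0 0 0 1"

```text
clock: 4.45
position: [547.6, 39.8, 213.1]
ee_rot: [-0.574, 0.413, 0.574, 0.413]
contact_force: [1.0, -0.2, 1.5]
gripper_width: -0.2
```

Emit:
apply_moves:
  targets: "1 0 0 0 1; 2 0 0 0 1; 3 0 0 0 1; 3 0 0 0 1"

```text
clock: 4.78
position: [547.6, 39.8, 210.1]
ee_rot: [-0.574, 0.413, 0.574, 0.413]
contact_force: [-0.1, -0.1, 2.5]
gripper_width: 0.2
```

Emit:
apply_moves:
  targets: "1 0 0 0 1; 2 0 0 0 1; 3 0 0 0 1; 3 0 0 0 1"

```text
clock: 5.12
position: [547.9, 39.8, 208.3]
ee_rot: [0.574, -0.413, -0.574, -0.413]
contact_force: [-0.5, 0.4, 5.6]
gripper_width: 0.1
```

Emit:
apply_moves:
  targets: "1 0 0 0 1; 2 0 0 0 1; 2 0 0 0 1"

```text
clock: 5.37
position: [548.1, 39.7, 207.9]
ee_rot: [0.575, -0.413, -0.573, -0.413]
contact_force: [-3.7, -0.4, 11.4]
gripper_width: 0.2
```

Emit:
apply_moves:
  targets: "1 0 0 0 1; 1 0 0 0 1; -5 0 0 0 1; -20 0 0 0 1; -55 0 0 0 1; -95 0 0 0 1; -135 0 0 0 1; -135 0 0 0 1"

```text
clock: 6.03
position: [550.7, 39.8, 349.0]
ee_rot: [0.578, -0.409, -0.57, -0.417]
contact_force: [1.5, -0.3, 1.4]
gripper_width: 0.2
```

```bash
python3 st.py; python3 -c "
from h import *
[snap(n,n+'3') for n in ('scene','side','wrist')]
a=cv2.imread('pics/scene3.png')[130:240,310:440];b=cv2.imread('pics/side3.png')[150:260,230:360]
cv2.imwrite('pics/c5.png',cv2.resize(np.hstack([a,b]),None,fx=3,fy=3,interpolation=2))"
```

```text
6.0333 [550.7  39.8 349. ] [ 1.51 -0.33  1.36] [ 0.37  0.19  0.03  0.   -1.39 -1.62] 0.16232678866916123
[[0.02, -0.95, -0.32], [0.0, -0.32, 0.95], [-1.0, -0.01, -0.0]]
```

View pics/c5.png

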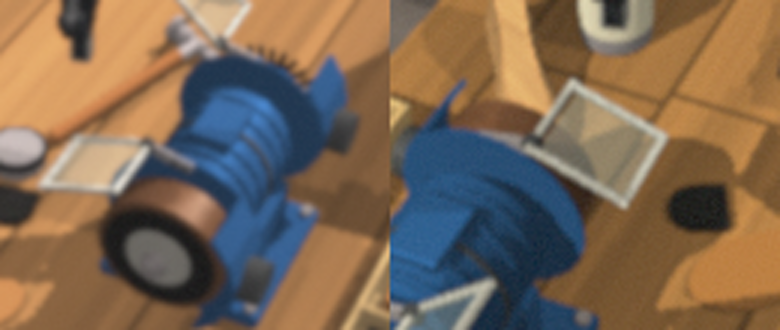

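View pics/wrist3.png

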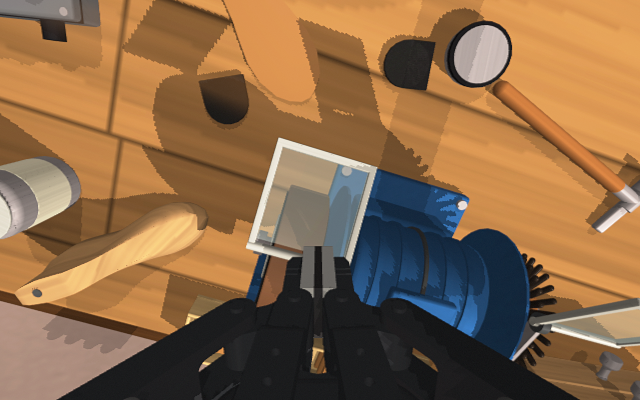

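```bash
python3 - <<'E'
from h import *
from scipy.spatial.transform import Rotation as R
S=load('scene3');D=load('side3')
f=lambda u,v,a,b:(a+(u+.5)/3-.5,b+(v+.5)/3-.5)
for a,b in [((75,137),(238,205)),((42,187),(275,137)),((148,143),(135,143)),((118,192),(184,82))]:
    print(tri((S,f(*a,310,130)),(D,f(*b,230,150))).round(1))
E
python3 st.py 484 -428 349
```

```text
[518.9  82.9 194.1]
[525.1  -3.6 193.4]
[611.6  81.1 227.2]
[613.6  -2.4 226.3]
6.1833 [547.1  40.  339.6] [ 0.49  0.12 -0.44] [ 0.37  0.2   0.01 -0.   -1.39 -1.62] -0.0396366107209036
[[-0.0, -0.95, -0.32], [0.0, -0.32, 0.95], [-1.0, 0.0, 0.0]]
shift [  -9.7  208.2 -423.8]
```

Emit:
apply_moves:
  targets: "0 12 -24 7 1; 0 29 -59 14 1; 0 46 -94 21 1; 0 63 -129 28 1; 0 80 -164 35 1; 0 97 -199 42 1; 0 114 -234 49 1; 0 131 -269 56 1; 0 148 -304 63 1; 0 164 -334 70 1"

```text
clock: 7.02
position: [496.7, -330.8, 337.5]
ee_rot: [-0.23, 0.67, 0.232, 0.667]
contact_force: [0.2, -0.1, 0.5]
gripper_width: -0.4
```

Emit:
apply_moves:
  targets: "0 0 0 7 1; 0 0 0 14 1; 0 0 0 21 1; 0 0 0 21 1; 0 0 0 21 1"

```text
clock: 7.43
position: [497.5, -328.7, 338.3]
ee_rot: [-0.108, 0.7, 0.109, 0.698]
contact_force: [-0.8, -1.0, -0.4]
gripper_width: 0.2
```

```bash
python3 st.py 484 -428 240; python3 -c "
from h import *
[snap(n,n+'4') for n in ('scene','side','wrist')]"
```

```text
7.4333 [ 497.5 -328.7  338.3] [-0.81 -1.02 -0.45] [-0.31  0.29  0.13 -0.   -1.42 -2.52] 0.24707868353102877
[[-0.0, -0.3, 0.95], [0.0, 0.95, 0.3], [-1.0, 0.0, -0.0]]
shift [ 98.2 -90.8 -42.8]
```

View pics/wrist4.png

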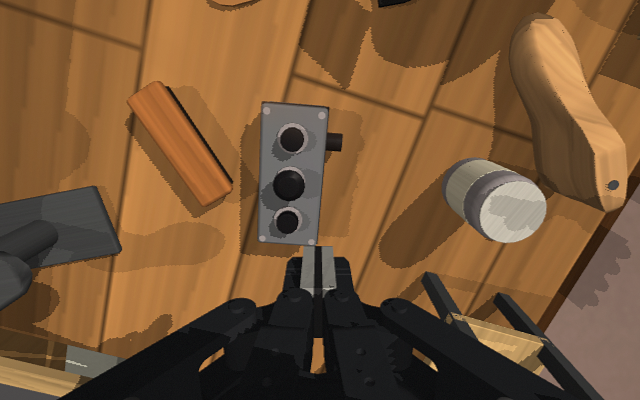

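```bash
python3 - <<'E'
from h import *
W=load('wrist4')
for X in ([461,-320,74],[473.5,-374.5,89],[484,-426,74]): print(proj(W,np.array(X,float)))
for p,z in [((292,138),74),((289,183),89),((288,219),74)]: print(onz(W,p,z))
print(W['world_from_camera'][:3,3], W['world_from_camera'][:3,:3].round(2).tolist())
E
```

```text
[290.44243689 138.13856741]
[286.82405071 185.97446134]
[284.70223414 221.15574711]
[ 462.74433641 -319.26959821   74.        ]
[ 474.97722574 -370.08713102   89.        ]
[ 487.26588219 -421.77761417   74.        ]
[ 475.32257376 -253.1846204   482.02440759] [[0.95, 0.29, 0.09], [0.3, -0.91, -0.3], [-0.0, 0.31, -0.95]]
```

Emit:
apply_moves:
  targets: "0 -30 -14 0 1; 0 -65 -30 0 1; 0 -90 -41 0 1; 40 -90 -41 0 1; 80 -90 -41 0 1; 120 -90 -41 0 1; 160 -90 -41 0 1; 200 -90 -41 0 1; 218 -90 -41 0 1; 218 -90 -41 0 1"

```text
clock: 8.42
position: [483.0, -424.8, 116.1]
ee_rot: [-0.105, 0.702, 0.111, 0.696]
contact_force: [-0.2, 0.2, -0.5]
gripper_width: 0.1
```

```bash
python3 st.py 485 -427 74; python3 -c "
from h import *
[snap(n,n+'5') for n in ('scene','side','wrist')]
a=cv2.imread('pics/scene5.png')[220:350,180:330];b=cv2.imread('pics/side5.png')[100:230,310:460]
cv2.imwrite('pics/c6.png',cv2.resize(np.hstack([a,b]),None,fx=2.6,fy=2.6,interpolation=2))"
```

```text
8.4167 [ 483.  -424.8  116.1] [-0.22  0.16 -0.55] [-0.47  0.52 -0.08 -0.   -0.98 -2.36] 0.13114920744459352
[[-0.01, -0.3, 0.95], [0.01, 0.95, 0.3], [-1.0, 0.01, -0.01]]
shift [42.1 -3.1  1.6]
```

View pics/c6.png

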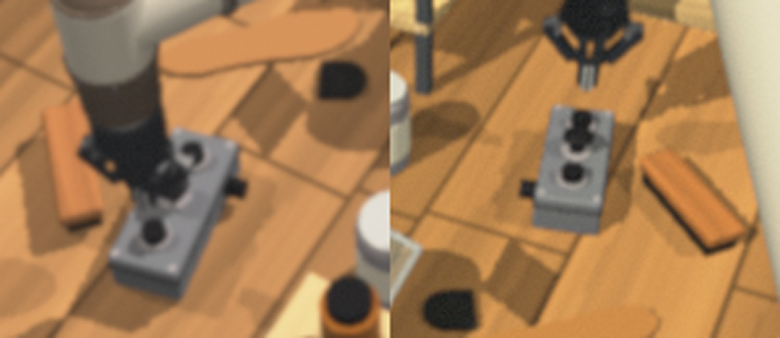

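View pics/wrist5.png

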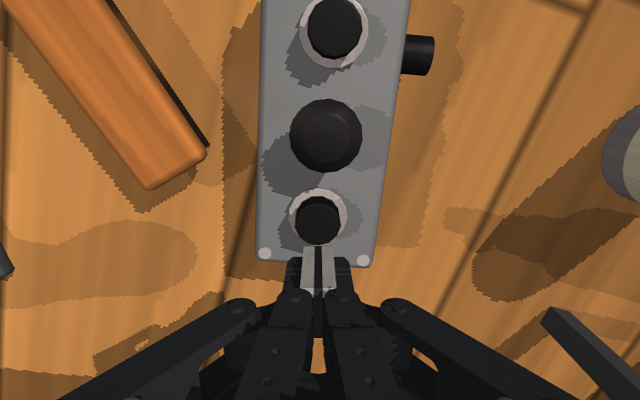

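```bash
python3 st.py 485 -427 74; python3 - <<'E'
from h import *
W=load('wrist5')
print(onz(W,(319,217),74)); 
s=status.read_state()['position']; print(proj(W,s),proj(W,np.array([s[0],s[1],74])))
S=load('scene5');D=load('side5');print((proj(S,s)-[180,220])*2.6,(proj(D,s)-[310,100])*2.6+[390,0])
E
```

```text
8.5667 [ 487.3 -427.8  124.1] [-0.87 -0.41  0.41] [-0.47  0.51 -0.07  0.   -0.98 -2.36] 0.10414636094274458
[[0.0, -0.3, 0.95], [-0.0, 0.95, 0.3], [-1.0, -0.0, 0.0]]
shift [50.1  1.6 -2. ]
[ 487.19628313 -424.01564069   74.        ]
[316.92265369 263.51668018] [317.2372271  222.54549795]
[146.96197953 201.48040968] [581.8692391   82.80394724]
```

Emit:
apply_moves:
  targets: "15 2 -1 0 1; 30 2 -1 0 1; 40 2 -1 0 1; 46 2 -1 0 1; 46 2 -1 0 1; 48 2 -1 0 1; 50 2 -1 0 1; 52 2 -1 0 1; 52 2 -1 0 1"

```text
clock: 9.32
position: [485.4, -426.1, 71.2]
ee_rot: [-0.108, 0.698, 0.107, 0.7]
contact_force: [-0.2, -0.0, 4.0]
gripper_width: 0.0
```

Emit:
apply_moves:
  targets: "1 0 0 0 1; 2 0 0 0 1; 2 0 0 0 1"

```text
clock: 9.57
position: [485.4, -426.1, 69.0]
ee_rot: [-0.108, 0.698, 0.107, 0.699]
contact_force: [1.5, -1.0, 4.2]
gripper_width: -0.2
```

Emit:
apply_moves:
  targets: "1 0 0 0 1; 2 0 0 0 1; 2 0 0 0 1"

```text
clock: 9.82
position: [485.3, -426.1, 67.1]
ee_rot: [-0.108, 0.698, 0.107, 0.699]
contact_force: [1.2, -1.0, 5.2]
gripper_width: 0.1
```

Emit:
apply_moves:
  targets: "1 0 0 0 1; 1 0 0 0 1"

```text
clock: 9.98
position: [485.4, -426.1, 67.1]
ee_rot: [-0.109, 0.698, 0.107, 0.699]
contact_force: [0.3, 0.4, 10.0]
gripper_width: 0.1
```

```bash
python3 st.py; python3 -c "
from h import *
snap('wrist','wrist6')"
```

```text
9.9833 [ 485.4 -426.1   67.1] [ 0.27  0.36 10.  ] [-0.47  0.57 -0.14  0.   -0.87 -2.37] 0.0983811372780849
[[0.0, -0.3, 0.95], [-0.0, 0.95, 0.3], [-1.0, -0.0, 0.0]]
```

View pics/wrist6.png

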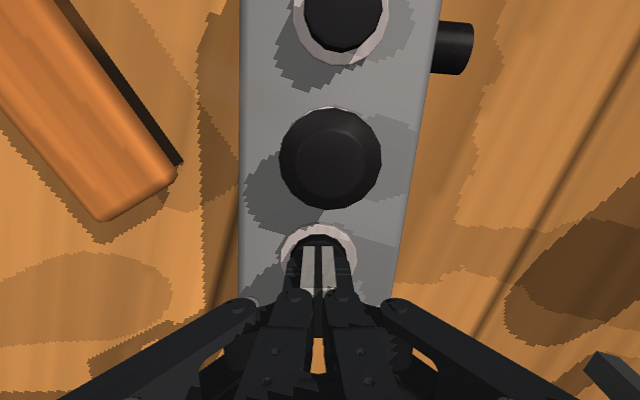

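The wrist picture shows the fingertips on the right start button at (318, 260), clear of the stop at (330, 158). The tip stands at 67.1 mm with the force up at 10 N, so the button is fully in. I'm withdrawing now.

Emit:
apply_moves:
  targets: "-4 0 0 0 1; -12 0 0 0 1; -25 0 0 0 1; -55 0 0 0 1; -95 0 0 0 1; -135 0 0 0 1; -175 0 0 0 1; -210 0 0 0 1; -210 0 0 0 1; -210 0 0 0 1"

```text
clock: 10.87
position: [484.4, -425.2, 277.1]
ee_rot: [-0.108, 0.698, 0.107, 0.7]
contact_force: [0.3, 0.0, -1.4]
gripper_width: -0.4
```

```bash
python3 st.py; python3 -c "
from h import *
[snap(n,n+'7') for n in ('scene','side','wrist')]
a=cv2.imread('pics/scene7.png')
b=cv2.imread('pics/side7.png');w=cv2.imread('pics/wrist7.png')
cv2.imwrite('pics/c7.png',cv2.resize(np.vstack([np.hstack([a,b]),np.hstack([w,w*0])]),None,fx=.62,fy=.62,interpolation=3))"
```

```text
10.8667 [ 484.4 -425.2  277.1] [ 0.35  0.01 -1.36] [-0.47  0.39  0.13 -0.   -1.31 -2.37] -0.3512263190111358
[[0.0, -0.3, 0.95], [-0.0, 0.95, 0.3], [-1.0, -0.0, 0.0]]
```

View pics/c7.png

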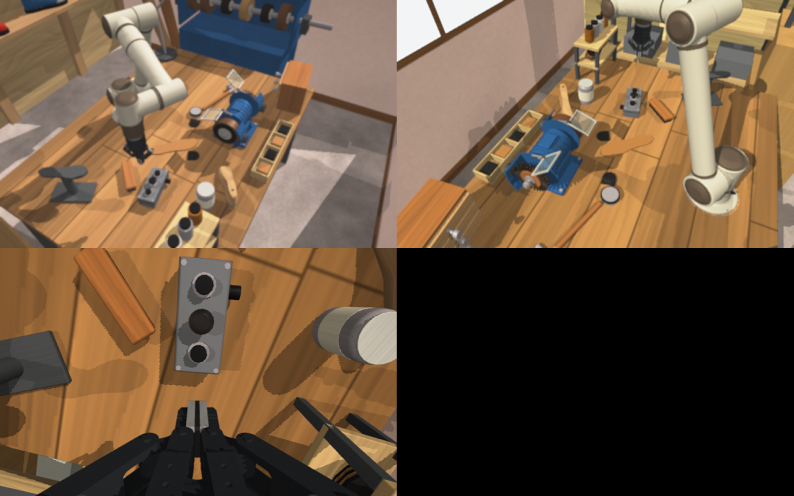

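The shield is still down in both the scene and side views. The start button is out again, the tool is clear and nothing else has moved.

```bash
python3 -c "
from h import *
print(job.job_done())"
```

```text
the job is handed in; nothing more can be done
None
```

The sanding wheel's shield is down, and its start button has been pressed in and let out again. I handed the job in at about 11 s on the robot's clock, with the tool withdrawn.

- **Shield:** The sanding drum is on the right (-y) end. I pushed its shield down with the shut fingertips until it met its stop (about 11 N, tip at 208 mm). Measured in two views afterwards, its free edge was at about z = 194 mm; 195 mm is expected when it is down.
- **Start button:** I then pressed the right start button to its full 7 mm of travel. The tip was at 67.1 mm; the force was 5.2 N on reaching it and about 10 N on the last step against the end stop.
- **Last pictures:** The shield was still down, and the button looked out again, though I judged that by eye. The other shield, the stop, the left button and the loose things looked unmoved. No check failed or disagreed.

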